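# Dip the oil gauge of a sole trimming machine and show it for reading

## Robot

A 6-joint arm with a two-finger parallel gripper is mounted at the origin on the work surface. World frame = base frame: x ahead of the robot, y to its left, z up, the work surface at z = 0. Lengths are in m, angles in degrees, forces in N, time in s.
With the tool pointing down it reaches from about 0.35 to 0.975 m from the base axis. Payload 4.9 kg.
Tool frame: the origin (TCP) lies at the very end of the fingers, on their centre line; the grasp point (between the pads) lies 19 mm behind it; z points along the fingers, y is the line along which they close (so a half turn about z gives the same grasp; the last joint's range is limited). The gripper opens to 85 mm and grips with 20 to 120 N. Pads are 22 mm wide; open, the fingers measure 114 mm over their backs; the gripper's body (76 mm by 85 mm) begins 54 mm behind the grasp point. The pads swing forward as they close: fully open they stand 13 mm farther back than shut.
Start: joints at [-77.808, 3.019, 92.412, -0, 84.569, -6.818], TCP at [0.204, -0.591, 0.231] pointing down, gripper open.
Joint ranges: [-172.51, 172.51], [-57.92, 126.97], [3.15, 148.05], [-58.71, 238.71], [5.1, 150.11], [-179.66, 179.66]. Speed limits (degrees/s): [147.25, 147.25, 180, 180, 180, 180].

## Interface

Orientations are given as a 3x3 rotation matrix whose columns are the frame's x, y, z axes.
In Python, from plant import robot, imaging gives the robot as it stands.
- The arm moves only by the shell command python3 -m pendant 'ROWS' [FORCE]. ROWS is a JSON object of lists of equal length, an entry for each row: "delta_pos": the shift along the tool's x, y, z in mm, a list of three; "delta_rot": the turn, a rotation vector about the tool's x, y, z in degrees, a list of three; "claw": the opening, from -1 (shut) to 1 (fully open), so that 0 is half open. In form: {"delta_pos": [[x, y, z], ...], "delta_rot": [[rx, ry, rz], ...], "claw": [claw, ...]}. A call has 1 to 12 rows; each row is the pose to reach, as a shift and turn from the pose commanded when the call began, along the tool's axes at that moment; what a row does not reach only later rows make up. A row lasts 1/10 s, in which the tool goes at most 50 mm and 8.59 degrees, less where a joint would pass 70% of its speed; a pose out of reach is approached as far as the arm can. A call with a gripper value outside its range is refused whole. The fingers move at their own pace and stop on an object; FORCE is the grip in N (left out, the last holds). Time passes only in rows, so rows that repeat a pose let the fingers close. It gives the time, the measured TCP pose, the force, the opening and the grip force at its end, in the units of the state.
- robot.state(): the state, without advancing time (a new reading comes with each control period).
- imaging.camera(name): name is "scene" or "top" or "wrist"; returns a dict with "image" (480x640x3 uint8, red, green, blue), "intrinsics" (3x3 intrinsics, pixels), "k1" (the pictures are not rectified: a ray, as slopes to the right and down, at radius r is drawn at 1 + k1 r^2 times it, then the intrinsics apply), "rvec" (rotation vector, rad) and "tvec" (3), from world to camera coordinates, as OpenCV has them; the wrist camera has in their place "mount" (4x4, takes a point from camera to tool coordinates, whose origin is the TCP and whose axes are the flange's). Camera axes: x right, y down, z forward; pixel columns grow to the right and rows downward; lengths in m; the calibration is good to about 2 mm. A picture is of the moment at which its call begins: read the wrist's pose just before it. There is no depth.
- robot.sign_off(): hands the job in; it is judged then, once.
The state is a dict: "clock": time; "joint_positions": joint angles; "joint_vel": joint speeds; "joint_efforts": joint torques, N m; "tool_pos": TCP position; "ee_rot": TCP orientation; "contact_force": force on the tool from outside, world axes, zero at the start; "moment": the same for the moment, N m; "width": opening from 0.0 (shut) to 1.0 (fully open); "grip_force": force on a finger pad.
Only numpy, scipy, OpenCV 4.12 (cv2) and the standard library are available. Lean on these libraries where they do the work, as an engineer would, in place of code of your own. Each camera call takes 0.05 s, during which the arm holds its last target. There are 200 camera calls.

## Task

Check the oil of the sole trimmer's gear unit: take the gauge rod from its wooden rest, push it into the slanting guide tube until its collar stops on the tube's mouth, and leave it there about half a second. Then draw it fully out and show it for reading: hold it level, still, with its tip a few centimetres above the middle of the flat square plate. Finish while still holding the rod like that in the gripper, touching nothing else with it; do not let go or lay it down, and leave the sole, the tin and the hammer where they are.

Things in the scene. Friction and masses are not known exactly. Their poses are not given: they have to be found in the camera images.
- gauge_rod: gauge rod, about 90 g, at the start lying level in the rest, axis 45 mm above the bench. Origin: on its axis, on the collar's stopping face. x axis from tip to handle: round steel shank, 8 mm thick, x = -110 mm (rounded tip) to 0; collar, 38 mm across, 0 to 8 mm; round black handle, 16 mm thick, 8 to 78 mm (end knob 19 mm from 72), overhanging the rest. Balances at x = -22 mm
- rod_tip (a point): the rod's tip, on its axis, 110 mm from the collar's stopping face
- guide_tube: fixed steel tube, slanting up 30 degrees from level, 125 mm long, bore 15 mm, flared to 28 mm inside (34 mm outside) over the last 17 mm. Origin: centre of the mouth, 140 mm above the bench. z axis: along the tube, out of the mouth, upward away from the machine. Rod fully home: its origin at this origin, its x axis along this z
- gear_unit: fixed green gear unit, 120 mm high. Origin: on the bench under the tube, 50 mm short of the mouth. x axis: the level direction in which the tube points; mouth at x = 50 mm; casing at x = -50 to -220 mm, 150 mm wide, with a pulley on its +y side (to y = 91 mm, z = 108 mm); thin post under the tube at x = 0
- rest: fixed wooden rest, base 130 x 60 x 8 mm, two notched uprights 40 mm wide, 52 mm high, at x = -40 and 40 mm; notches 10 mm wide, open at the top. Origin: centre of its underside. The rod lies along x, handle to +x, collar's stopping face at x = 48 mm
- reading_plate: fixed square white plate 100 x 100 x 8 mm lying on the bench. Origin: centre of its underside.
- sole: bystander: loose black rubber shoe sole, 282 mm long, 75 mm wide, 10 mm thick, lying flat at the left of the work. Origin: near its middle, underside; x axis to the toe.
- tin: bystander: loose closed steel tin, 64 mm in diameter, 60 mm high. Origin: centre of its underside.
- hammer: bystander: loose hammer lying on the bench at the right of the work. Origin: underside; handle to its -x.
Things that resemble listed ones, but are neither listed nor needed, are in the scene too. There is more than one size of the gauge_rod; the job needs the largest.

How it is judged:
By the outcome, as a careful person would: the job done as asked, in the order asked, and still so for the second after the job is handed in, while the arm keeps its last pose, push and grip.
It also fails if it takes over 51 s, if anything falls off the work surface, if the arm or the gripper's body presses on something with over 40 N, if the wrist force passes 120 N, or if a joint passes its speed limit or range.

## Working session

There is one attempt and no reset: what is moved stays moved. The work goes in short steps, Python scripts to look and compute and a shell command to move; the robot and the scene stay as the last step left them, time stands still between calls to the robot, and variables do not carry over. Pictures are saved under pics/ and viewed, at most 11 in all, crops included, and the job is handed in when it is done.

```bash
ls; mkdir -p pics
cat > h.py <<'E'
import numpy as np, cv2
from plant import robot, imaging
def save(n,f):
    c=imaging.camera(n); cv2.imwrite('pics/'+f,c['image'][:,:,::-1]); np.save('pics/'+f+'.npy',c,allow_pickle=True); return c
def load(f): return np.load('pics/'+f+'.npy',allow_pickle=True).item()
def ray(c,uv,st=None):
    K=np.array(c['intrinsics']); x=(uv[0]-K[0,2])/K[0,0]; y=(uv[1]-K[1,2])/K[1,1]
    p=np.array([x,y]); q=p.copy()
    for _ in range(30): q=p/(1+c['k1']*(q@q))
    d=np.array([q[0],q[1],1.])
    if 'rvec' in c:
        R=cv2.Rodrigues(np.array(c['rvec'],float))[0]; t=np.array(c['tvec'],float).ravel()
        return -R.T@t, R.T@d
    M=np.array(c['mount']); R=np.array(st['ee_rot']); o=np.array(st['tool_pos'])
    return R@M[:3,3]+o, R@(M[:3,:3]@d)
def onz(c,uv,z,st=None):
    o,d=ray(c,uv,st); return o+d*(z-o[2])/d[2]
def tri(rs):
    A=np.zeros((3,3));b=np.zeros(3)
    for o,d in rs:
        d=d/np.linalg.norm(d);P=np.eye(3)-np.outer(d,d);A+=P;b+=P@o
    p=np.linalg.solve(A,b); return p,[np.linalg.norm(np.cross(p-o,d/np.linalg.norm(d))) for o,d in rs]
def proj(c,p,st=None):
    p=np.array(p,float)
    if 'rvec' in c:
        R=cv2.Rodrigues(np.array(c['rvec'],float))[0]; q=R@p+np.array(c['tvec'],float).ravel()
    else:
        M=np.array(c['mount']); q=np.array(st['ee_rot']).T@(p-np.array(st['tool_pos'])); q=M[:3,:3].T@(q-M[:3,3])
    s=q[:2]/q[2]; s=s*(1+c['k1']*(s@s)); K=np.array(c['intrinsics']); return np.array([K[0,0]*s[0]+K[0,2],K[1,1]*s[1]+K[1,2]])
E
python3 - <<'E'
from h import *
for n in ('top','scene'):
    c=save(n,n+'0.png'); o,d=ray(c,(320,240)); print(n,o,d,c['k1'],c['intrinsics'][0])
print(robot.state())
E
```

```text
pics
top [0.56199198 0.00709709 1.24647291] [ 0.05675924 -0.02895165 -0.99804574] -0.11770407642273031 [497.46360299   0.         316.05091829]
scene [1.51781491 0.19784807 0.86505915] [-0.74836459 -0.16763009 -0.64185997] -0.028068722026848163 [444.50392755   0.         317.98395403]
{'clock': 0.1, 'joint_positions': array([-7.78082816e+01,  3.05413746e+00,  9.24829405e+01, -1.26586223e-03,
        8.45676942e+01, -6.81794585e+00]), 'joint_vel': array([-0.0336074 , -0.09051545, -0.16177248, -0.01163072,  0.09635637,
       -0.00906807]), 'joint_efforts': array([ 1.86718440e-03, -3.94900990e+01, -3.71362710e+01,  6.78315200e-05,
        3.99298675e-03, -4.86267240e-06]), 'tool_pos': array([ 0.20346008, -0.59037504,  0.23019218]), 'ee_rot': array([[ 9.45462999e-01,  3.25729259e-01, -4.07672093e-04],
       [ 3.25729456e-01, -9.45461339e-01,  1.78273096e-03],
       [ 1.95249432e-04, -1.81829697e-03, -9.99998328e-01]]), 'contact_force': array([-0.29958638, -0.91279704,  0.10462926]), 'moment': array([-0.02235322, -0.03398064, -0.00880995]), 'grip_force': 0.0, 'width': 1.0032958310938496}
```

View pics/top0.png

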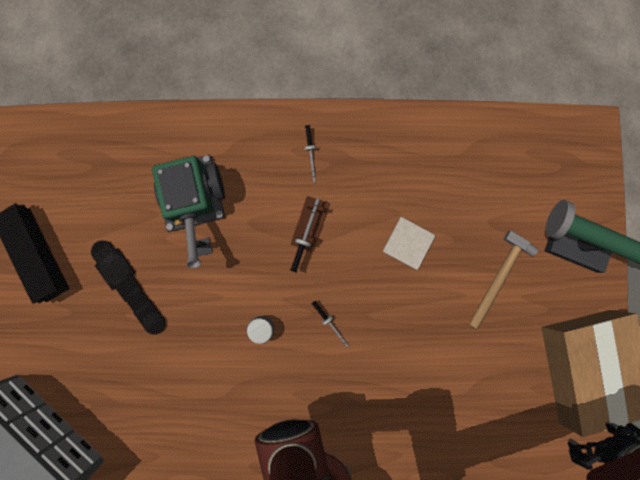

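View pics/scene0.png

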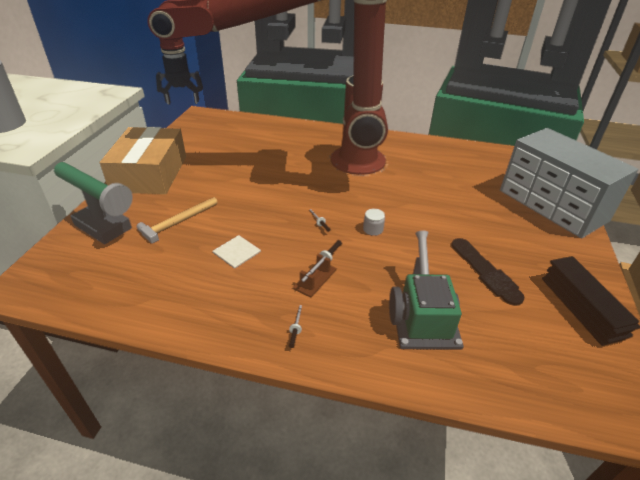

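The top view shows the rod in the rest from tip (318,200) through collar (305,240) to handle end (294,270). It also shows the tube mouth at about (194,265), the plate at (409,243) and the tin at (260,330). The two loose rods are shorter lookalikes. The scene view shows the mouth at about (422,233).

Run:
```python
from h import *
t=load('top0.png');s=load('scene0.png')
def crop(c,x,y,w,h,k): return cv2.resize(c['image'][y:y+h,x:x+w,::-1],None,fx=k,fy=k,interpolation=cv2.INTER_CUBIC)
a=crop(t,170,180,80,100,4);b=crop(s,380,215,80,100,4)
a2=crop(t,280,190,60,50*2,4)
cv2.imwrite('pics/c1.png',np.hstack([a,b,a2])[:, :800])
# plate
hsv=cv2.cvtColor(t['image'],cv2.COLOR_RGB2HSV)
m=((hsv[...,1]<60)&(hsv[...,2]>140)).astype(np.uint8)
for k in cv2.findContours(m,0,2)[0]:
    if cv2.contourArea(k)>150:
        r=cv2.minAreaRect(k);print(r)
        if abs(r[0][0]-409)<15: 
            print('plate',onz(t,r[0],.008),[onz(t,p,.008)[:2].round(4) for p in cv2.boxPoints(r)])
for p in [(318,200),(305,240),(294,270)]: print('rod',onz(t,p,.045).round(4))
print(tri([ray(t,(194,265)),ray(s,(422,233))]))
print(onz(t,(194,265),.14),onz(s,(422,233),.14))
```

```text
((608.0556640625, 357.8115539550781), (72.84764099121094, 19.653392791748047), 79.87532806396484)
((258.5, 331.0), (24.0, 23.0), 90.0)
((408.6878356933594, 242.92295837402344), (39.822444915771484, 39.250579833984375), 27.89727020263672)
plate [ 0.62428198 -0.25182498  0.008     ] [array([ 0.6044, -0.1838]), array([ 0.6916, -0.2314]), array([ 0.6443, -0.3207]), array([ 0.5572, -0.2724])]
((47.08824157714844, 43.352943420410156), (18.675241470336914, 27.649059295654297), 75.96376037597656)
((345.3893737792969, 36.78279113769531), (19.917863845825195, 32.5023307800293), 84.80557250976562)
rod [ 0.7278 -0.0234  0.045 ]
rod [0.6305 0.0085 0.045 ]
rod [0.5581 0.0354 0.045 ]
(array([0.57017023, 0.25831037, 0.13540691]), [np.float64(0.0011894839230084915), np.float64(0.0011894839230084243)])
[0.57025812 0.25606432 0.14      ] [0.57567804 0.25909856 0.14      ]
```

View pics/c1.png

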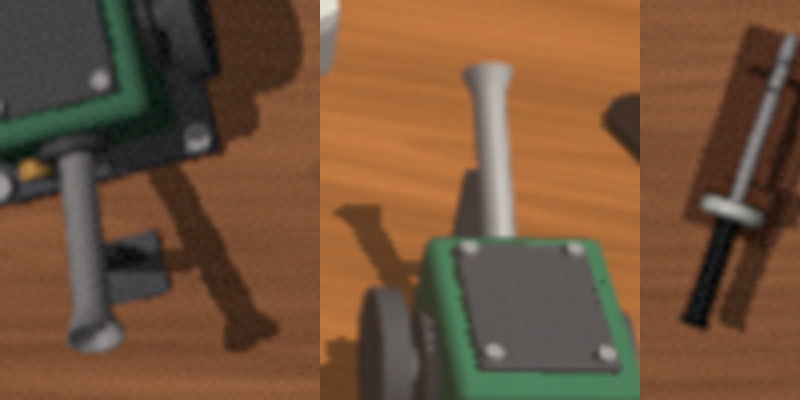

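Mouth centre: top (194.0,263), scene (422.2,232.5). Rod collar in the top view is about (303,242.5). I'll work out a hover pose over the handle and the tube heading.

```bash
cat >> h.py <<'E'
from scipy.spatial.transform import Rotation as Rn
def delta(R,p,st=None):
    st=st or robot.state(); R0=np.array(st['ee_rot']); p0=np.array(st['tool_pos'])
    print('dpos',(R0.T@(np.array(p)-p0)*1000).round(1),'drot',Rn.from_matrix(R0.T@R).as_rotvec(degrees=True).round(2))
def toolR(xdir,tilt):
    "tool z down leaning tilt deg toward level xdir; y across"
    x=np.array([xdir[0],xdir[1],0.]);x/=np.linalg.norm(x);d=np.array([0,0,-1.]);a=np.radians(tilt)
    z=d*np.cos(a)+x*np.sin(a);y=np.cross(d,x);return np.column_stack([np.cross(y,z),y,z])
E
python3 - <<'E'
from h import *
from scipy.optimize import brentq
t=load('top0.png');s=load('scene0.png')
M,e=tri([ray(t,(194,263)),ray(s,(422.2,232.5))]);print('mouth',M,e)
m=onz(t,(194,263),.14)
f=lambda z:np.hypot(*(onz(t,(189.5,222.5),z)-m)[:2])-(.14-z)*3**.5
z=brentq(f,.05,.139);p=onz(t,(189.5,222.5),z);h=(m-p)[:2];print(m,p,np.degrees(np.arctan2(h[1],h[0])))
st=robot.state()
tip=np.array([.7278,-.0234]);he=np.array([.558,.0354]);u=(he-tip)/np.linalg.norm(he-tip)
g=np.r_[he-u*.035,.045]
R=toolR(-u,25)
print(g,u);delta(R,g+R[:,2]*(.019-.15))
print(imaging.camera('wrist')['mount'].round(3))
E
```

```text
mouth [0.57453636 0.25775134 0.14034267] [np.float64(0.0017111045244711937), np.float64(0.00171110452447117)]
[0.57471302 0.25608397 0.14      ] [0.67065504 0.28029937 0.08287074] -165.83461041753012
[0.59107312 0.02394712 0.045     ] [-0.94494637  0.32722524]
dpos [ 523.  -488.6   67.5] drot [-8.41 24.09 37.47]
[[ 0.001 -0.95  -0.312  0.08 ]
 [ 1.     0.001  0.     0.001]
 [-0.    -0.312  0.95  -0.143]
 [ 0.     0.     0.     1.   ]]
```

```bash
python3 -m pendant '{"delta_pos":[[523,-489,67],[523,-489,67],[523,-489,67],[523,-489,67],[523,-489,67],[523,-489,67],[523,-489,67],[523,-489,67],[523,-489,67],[523,-489,67],[523,-489,67],[523,-489,67]],"delta_rot":[[-8.4,24.1,37.5],[-8.4,24.1,37.5],[-8.4,24.1,37.5],[-8.4,24.1,37.5],[-8.4,24.1,37.5],[-8.4,24.1,37.5],[-8.4,24.1,37.5],[-8.4,24.1,37.5],[-8.4,24.1,37.5],[-8.4,24.1,37.5],[-8.4,24.1,37.5],[-8.4,24.1,37.5]],"claw":[0.2,0.2,0.2,0.2,0.2,0.2,0.2,0.2,0.2,0.2,0.2,0.2]}'
cat > m.py <<'E'
from h import *
tip=np.array([.7278,-.0234]);he=np.array([.558,.0354]);u=(he-tip)/np.linalg.norm(he-tip)
g=np.r_[he-u*.035,.045];R=toolR(-u,25)
delta(R,g+R[:,2]*(.019-.15))
E
python3 m.py
```

```text
clock: 1.35
tool_pos: [0.4837, -0.0608, 0.1755]
ee_rot: [[0.856, -0.327, 0.401], [-0.296, -0.945, -0.14], [0.425, 0.001, -0.905]]
contact_force: [0.9, -1.2, 0.7]
width: 0.597
grip_force: 0.0
dpos [  11.7 -115.2   18.4] drot [ 0.06 -0.16  0.04]
```

```bash
python3 -m pendant '{"delta_pos":[[11,-115,18],[11,-115,18],[11,-115,18],[11,-115,18],[11,-115,18]],"delta_rot":[[0,0,0],[0,0,0],[0,0,0],[0,0,0],[0,0,0]],"claw":[0.2,0.2,0.2,0.2,0.2]}' >/dev/null
python3 m.py
python3 - <<'E'
from h import *
st=robot.state(); c=save('wrist','w1.png'); np.save('pics/w1st.npy',st,allow_pickle=True); print(st['tool_pos'])
for p in [(.63,.0085,.045),(.558,.0354,.045),(.7278,-.0234,.045)]: print(proj(c,p,st))
E
```

```text
dpos [ 1.  -2.6 -0.2] drot [0.09 0.   0.06]
[0.53709106 0.03984413 0.16311218]
[323.57240546 176.46262985]
[321.11807951 267.82266918]
[321.71014279  64.05434618]
```

View pics/w1.png

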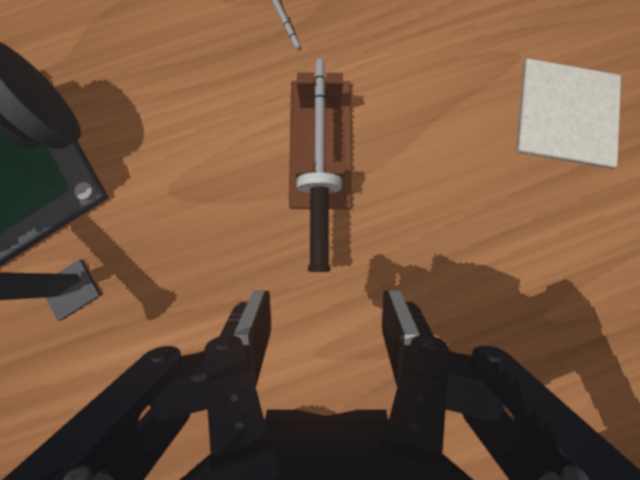

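The wrist picture shows the rod from tip (320,60) through collar (319,182) to handle end (318.5,270), clear to approach, with the fingers below at columns 250–400.

```bash
cat > m.py <<'E'
from h import *
c=load('w1.png');st=np.load('pics/w1st.npy',allow_pickle=True).item()
tip=onz(c,(320,60),.045,st);col=onz(c,(319,183),.045,st);he=onz(c,(318.5,270),.045,st)
print(tip,col,he,np.linalg.norm(tip-he),np.linalg.norm(tip-col))
u=(he-tip)/np.linalg.norm(he-tip);u[2]=0
g=tip+u*.150;R=toolR(-u,25)
print(u,g);delta(R,g+R[:,2]*(.019-.05));delta(R,g+R[:,2]*.019)
E
python3 m.py
```

```text
[ 0.73200347 -0.02323699  0.045     ] [0.625888   0.01398686 0.045     ] [0.55702091 0.03799589 0.045     ] 0.18538705881266296 0.11245490863133131
[-0.94387689  0.33029747  0.        ] [0.59042193 0.02630763 0.045     ]
dpos [-0.6 -5.5 99.3] drot [ 0.03 -0.03  0.15]
dpos [ -0.6  -5.6 149.3] drot [ 0.03 -0.03  0.15]
```

```bash
python3 -m pendant '{"delta_pos":[[0,-5,50],[0,-5,90],[0,-5,115],[0,-5,135],[0,-5,149],[0,-5,149],[0,-5,149]],"delta_rot":[[0,0,0],[0,0,0],[0,0,0],[0,0,0],[0,0,0],[0,0,0],[0,0,0]],"claw":[0.2,0.2,0.1,0,-0.1,-0.1,-0.1]}' 40
python3 m.py
python3 - <<'E'
from h import *
save('wrist','w2.png')
E
```

```text
clock: 2.6
tool_pos: [0.5985, 0.0224, 0.0291]
ee_rot: [[0.855, -0.33, 0.4], [-0.298, -0.944, -0.141], [0.424, 0.001, -0.906]]
contact_force: [0.6, 0.6, -0.3]
width: 0.449
grip_force: 0.0
[ 0.73200347 -0.02323699  0.045     ] [0.625888   0.01398686 0.045     ] [0.55702091 0.03799589 0.045     ] 0.18538705881266296 0.11245490863133131
[-0.94387689  0.33029747  0.        ] [0.59042193 0.02630763 0.045     ]
dpos [ -1.3  -1.  -49.2] drot [ 0.04 -0.07  0.07]
dpos [-1.4 -1.   0.8] drot [ 0.04 -0.07  0.07]
```

View pics/w2.png

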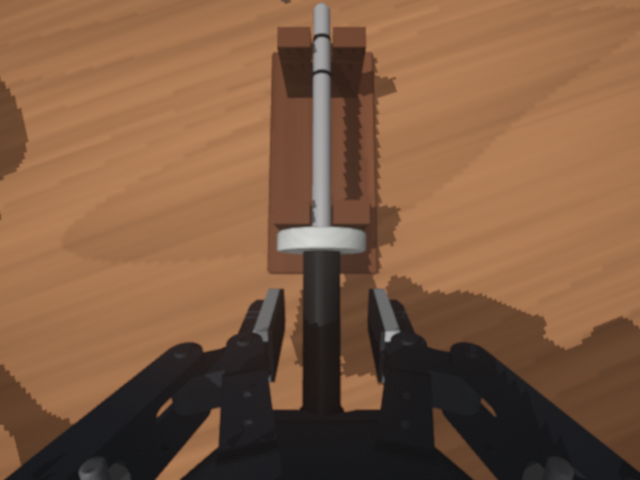

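The handle (column 321) lies between the fingers, whose middle is at column 326. I shift about 1.5 mm and close.

```bash
python3 -m pendant '{"delta_pos":[[0,-1.5,0],[0,-1.5,0],[0,-1.5,0],[0,-1.5,0],[0,-1.5,0],[0,-1.5,0],[0,-1.5,0],[0,-1.5,0]],"delta_rot":[[0,0,0],[0,0,0],[0,0,0],[0,0,0],[0,0,0],[0,0,0],[0,0,0],[0,0,0]],"claw":[-0.3,-0.5,-0.7,-0.9,-1,-1,-1,-1]}' 80
```

```text
clock: 3.45
tool_pos: [0.5997, 0.0254, 0.0292]
ee_rot: [[0.856, -0.327, 0.401], [-0.296, -0.945, -0.14], [0.424, 0.001, -0.905]]
contact_force: [-2.7, 1.7, 5.4]
width: 0.16
grip_force: 77.9
```

```bash
python3 -m pendant '{"delta_pos":[[8,0,-18],[21,0,-45],[42,0,-90],[63,0,-135],[85,0,-181],[85,0,-181],[85,0,-181],[85,0,-181]],"delta_rot":[[0,0,0],[0,0,0],[0,0,0],[0,0,0],[0,0,0],[0,0,0],[0,0,0],[0,0,0]],"claw":[-1,-1,-1,-1,-1,-1,-1,-1]}' 80
python3 - <<'E'
from h import *
st=robot.state();np.save('pics/w3st.npy',st,allow_pickle=True);w=save('wrist','w3.png');save('scene','s3.png');t=save('top','t3.png')
a=w['image'][:300,200:440,::-1];b=load('s3.png')['image'][:,:,::-1]
R=np.array(st['ee_rot']);g=np.array(st['tool_pos'])-R[:,2]*.019;x,y=proj(load('s3.png'),g).astype(int);x2,y2=proj(t,g).astype(int)
print(x,y,x2,y2)
k=lambda i,x,y:cv2.resize(i[max(y-35,0):max(y-35,0)+75,x-35:x+40],(280,280),interpolation=cv2.INTER_CUBIC)
o=np.zeros((560,560,3),np.uint8);o[:300,:240]=a;o[:280,240:520]=k(b,x,y);o[280:560,240:520]=k(t['image'][:,:,::-1],x2,y2);cv2.imwrite('pics/c3.png',o)
E
```

```text
clock: 4.25
tool_pos: [0.5981, 0.0253, 0.2253]
ee_rot: [[0.858, -0.328, 0.395], [-0.297, -0.945, -0.14], [0.419, 0.003, -0.908]]
contact_force: [-0.2, -0.7, -2.6]
width: 0.16
grip_force: 78.3
335 189 295 254
```

View pics/c3.png

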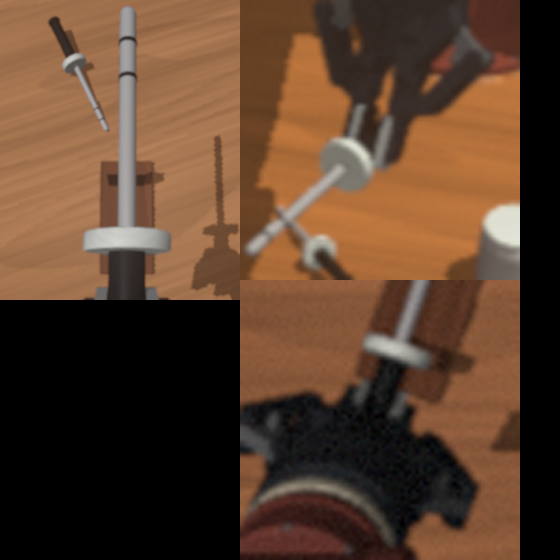

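Rod is held well. In the wrist picture the tip is at (328,6), the upper band at about (328,39) and the collar's upper edge at (326,230). The rod now aims slightly sideways in the grasp. Next I check this against the predicted in-hand pose.

```bash
cat > m.py <<'E'
from h import *
st=np.load('pics/w3st.npy',allow_pickle=True).item();w=load('w3.png')
R=np.array(st['ee_rot']);o=np.array(st['tool_pos'])
def P(s,ang,d,x,r=0):  # point on rod at x (m) + r perpendicular (toward camera), world
    a=np.radians(ang);u=np.array([-np.cos(a),0,-np.sin(a)]);n=np.array([np.sin(a),0,-np.cos(a)])
    return o+R@(np.array([0,0,-.019])+u*(x-s)+n*(d+r))
for s,a,d in [(.04,25,0),(.04,24,0),(.037,25,0),(.04,25,.003)]:
    print(s,a,d,*[proj(w,P(s,a,d,x,r),st).round(1) for x,r in [(-.11,0),(0,.019),(.008,-.0)]])
# depth independent: edges of the shank/collar
g=cv2.cvtColor(w['image'],cv2.COLOR_RGB2GRAY)
for r in (20,60,100,150,200): 
    q=np.where(w['image'][r,290:370].min(1)>100)[0]+290; print(r,q.min(),q.max(),len(q))
col=w['image'][200:280,326].astype(int);print(col.min(1).tolist());print(w['image'][0:20,328].min(1).tolist())
q=np.where(w['image'][240,240:420].min(1)>120)[0]+240;print(q.min(),q.max())
print(proj(w,P(.04,25,0,.004)+R[:,1]*.019,st),proj(w,P(.04,25,0,.004)-R[:,1]*.019,st))
E
python3 m.py
```

```text
0.04 25 0 [324.   3.] [323.3 226.6] [323.6 251.9]
0.04 24 0 [324.   -1.4] [323.3 227.3] [323.6 251.8]
0.037 25 0 [324.    8.6] [323.3 234.6] [323.6 258.9]
0.04 25 0.003 [324.   -2.1] [323.2 225.4] [323.5 251.3]
20 320 334 15
60 319 334 16
100 290 334 21
150 318 334 17
200 318 334 17
[167, 167, 167, 167, 167, 167, 167, 167, 168, 167, 168, 168, 168, 168, 168, 168, 168, 169, 169, 169, 168, 169, 169, 169, 169, 169, 170, 177, 187, 193, 195, 195, 196, 196, 195, 195, 196, 196, 198, 198, 199, 199, 199, 198, 197, 191, 176, 148, 114, 91, 72, 57, 51, 51, 49, 51, 51, 51, 51, 51, 51, 51, 51, 50, 50, 50, 52, 50, 50, 50, 50, 50, 51, 50, 50, 51, 50, 50, 50, 50]
[76, 76, 76, 76, 77, 90, 117, 142, 153, 156, 155, 155, 155, 155, 155, 155, 155, 156, 155, 156]
283 365
[368.04777789 242.57539511] [279.13108492 242.50524767]
```

In-hand pose matches the prediction (grasp at x = 39 mm, 25°). Next: pre-insertion pose on the tube axis, tip 70 mm out.

```bash
cat >> h.py <<'E'
def rodgoal(origin,head,pitch,s=.039,ang=25.):
    "tool pose putting rod origin there, rod x axis: level heading (deg), pitch up (deg)"
    h=np.radians(head);p=np.radians(pitch);l=np.array([np.cos(h),np.sin(h),0])
    u=l*np.cos(p)+np.array([0,0,np.sin(p)]); R=toolR(-l,ang-pitch)
    return R,np.array(origin)+u*s+R[:,2]*.019,u
E
cat > m.py <<'E'
import sys
from h import *
M=np.array([.5745,.257,.140]);H=-165.8
so=float(sys.argv[1])/1000
R,p,u=rodgoal(M,H,30);delta(R,p+u*so)
E
python3 m.py 180
```

```text
dpos [-232.  -106.  -113.4] drot [  5.94 -28.87 -33.17]
```

```bash
python3 -m pendant '{"delta_pos":[[-30,-14,-15],[-70,-32,-35],[-110,-50,-54],[-150,-68,-73],[-190,-87,-93],[-220,-100,-107],[-232,-106,-113],[-232,-106,-113],[-232,-106,-113],[-232,-106,-113]],"delta_rot":[[0.8,-4,-4.5],[1.6,-8,-9],[2.5,-12,-13.8],[3.4,-16.5,-19],[4.3,-21,-24],[5.2,-25,-28.6],[5.9,-28.9,-33.2],[5.9,-28.9,-33.2],[5.9,-28.9,-33.2],[5.9,-28.9,-33.2]],"claw":[-1,-1,-1,-1,-1,-1,-1,-1,-1,-1]}' 100
python3 m.py 180
python3 - <<'E'
from h import *
st=robot.state();np.save('pics/w4st.npy',st,allow_pickle=True);w=save('wrist','w4.png');s=save('scene','s4.png');t=save('top','t4.png')
M=np.array([.5745,.257,.14]);print(proj(w,M,st),st['tool_pos'])
E
```

```text
clock: 5.4
tool_pos: [0.3908, 0.2093, 0.232]
ee_rot: [[0.967, 0.244, -0.08], [0.243, -0.97, -0.023], [-0.083, 0.003, -0.997]]
contact_force: [0.3, -0.6, -1.6]
width: 0.15
grip_force: 97.8
dpos [-1.4 -1.1  1.5] drot [ 0.15 -0.25 -0.1 ]
[ 320.44489008 -110.01825424] [0.39076737 0.20932864 0.23195024]
```

View pics/w4.png

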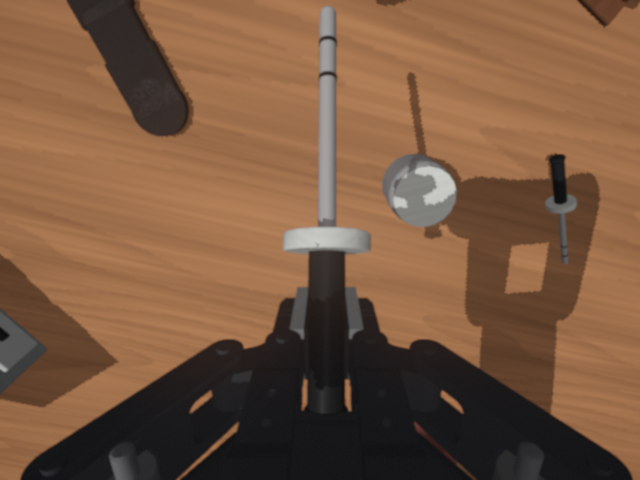

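The rod is held straight (tip (328,8)) and the mouth is above the frame. Rod against tube can be compared in the fixed views.

Run:
```python
from h import *
s=load('s4.png')['image'][:,:,::-1];t=load('t4.png')['image'][:,:,::-1]
f=lambda i,x,y:cv2.resize(i[y:y+150,x:x+100],(400,600),interpolation=cv2.INTER_CUBIC)
cv2.imwrite('pics/c4.png',np.hstack([f(t,160,180),f(s,370,140)]))
```

```text
(no output)
```

View pics/c4.png

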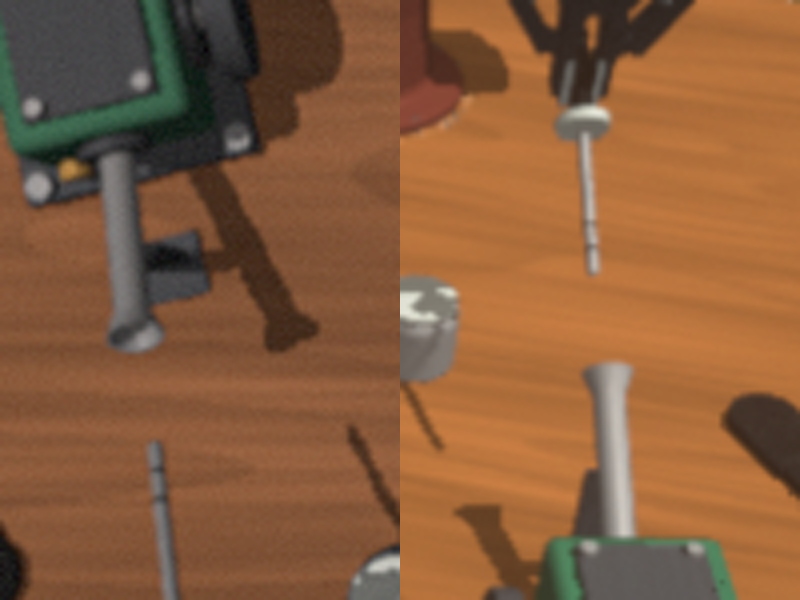

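Top crop: tube axis runs (117,160)→(132,318), mouth centre (134.5,333), rod tip (154,443), rod (171,598). Scene crop: tube (620,535)→(609,390), rod collar (585,135)→tip (594,270). The rod looks a few mm too far to −y; I compute that next.

```bash
cat > m2.py <<'E'
from h import *
from scipy.optimize import brentq
t=load('t4.png');s=load('s4.png');st=np.load('pics/w4st.npy',allow_pickle=True).item()
T=lambda x,y:(160+x/4-.375,180+y/4-.375);S=lambda x,y:(370+(x-400)/4-.375,140+y/4-.375)
R=np.array(st['ee_rot']);o=np.array(st['tool_pos'])
a=np.radians(25);uu=R@np.array([-np.cos(a),0,-np.sin(a)]);org=o-R[:,2]*.019-uu*.039;tip=org-uu*.11
print('FK tip',tip,'org',org,'u',uu)
print('tip tri',tri([ray(t,T(154,442)),ray(s,S(594,271))]))
print('tip top@z',onz(t,T(154,442),tip[2]),'scene@z',onz(s,S(594,271),tip[2]))
def line(c,m,b,z0=.14):
    m=onz(c,m,z0);f=lambda z:np.hypot(*(onz(c,b,z)-m)[:2])-(z0-z)*3**.5
    z=brentq(f,.03,z0-.005);p=onz(c,b,z);h=(m-p)[:2];return m,np.degrees(np.arctan2(h[1],h[0])),p
print('tube top',line(t,T(134.5,333),T(117,160)));print('tube scene',line(s,S(608,375),S(620,535)))
print('mouth tri',tri([ray(t,T(134.5,333)),ray(s,S(608,372))]))
print('rod head top',line(t,T(171,598),T(154,442),org[2]-.008) )
print('rod head scene',line(s,S(582.5,110),S(594,271),org[2]))
E
python3 m2.py
```

```text
FK tip [0.51778763 0.2411185  0.17695575] org [0.42513081 0.21796928 0.23153439] u [-0.84233471 -0.21044742  0.49616944]
tip tri (array([0.51594434, 0.23877154, 0.1768004 ]), [np.float64(8.849382386847922e-05), np.float64(8.849382386865688e-05)])
tip top@z [0.51596139 0.2386479  0.17695575] scene@z [0.51613327 0.23884932 0.17695575]
tube top (array([0.57499577, 0.25777292, 0.14      ]), np.float64(-166.32632676379507), array([0.67785433, 0.28279707, 0.07888238]))
tube scene (array([0.57751516, 0.25824618, 0.14      ]), np.float64(-166.0777167118899), array([0.66844958, 0.28078772, 0.08590998]))
mouth tri (array([0.57497376, 0.2578433 , 0.14042794]), [np.float64(0.00016412142705551946), np.float64(0.0001641214270554945)])
rod head top (array([0.43792588, 0.21986167, 0.22353439]), np.float64(-166.50181964454453), array([0.51597167, 0.23859618, 0.1771946 ]))
rod head scene (array([0.4032967 , 0.21418678, 0.23153439]), np.float64(-166.33885180854688), array([0.50640399, 0.23924756, 0.17027223]))
```

Cameras agree: mouth (0.575, 0.258, 0.140), heading −166.2°. The arm reads 1.8/2.3 mm more than the cameras at the tip, so I target (0.577, 0.260, 0.140). First step: tip 20 mm out of the mouth.

```bash
sed -i 's/^M=.*/M=np.array([.577,.260,.140]);H=-165.8/' m.py; python3 m.py 130
```

```text
dpos [47.  -3.5 23.1] drot [ 0.12 -0.27 -0.08]
```

```bash
python3 -m pendant '{"delta_pos":[[12,-3,6],[27,-3,14],[40,-3.5,20],[47,-3.5,23],[47,-3.5,23],[47,-3.5,23]],"delta_rot":[[0.1,-0.3,0],[0.1,-0.3,0],[0.1,-0.3,0],[0.1,-0.3,0],[0.1,-0.3,0],[0.1,-0.3,0]],"claw":[-1,-1,-1,-1,-1,-1]}' 100
python3 m.py 130; python3 m.py 70
python3 - <<'E'
from h import *
s=save('scene','s5.png')['image'][:,:,::-1];t=save('top','t5.png')['image'][:,:,::-1];np.save('pics/w5st.npy',robot.state(),allow_pickle=True)
f=lambda i,x,y:cv2.resize(i[y:y+100,x:x+66],(396,600),interpolation=cv2.INTER_CUBIC)
cv2.imwrite('pics/c5.png',np.hstack([f(t,165,225),f(s,390,180)]))
E
```

```text
clock: 6.15
tool_pos: [0.4332, 0.2242, 0.2059]
ee_rot: [[0.966, 0.245, -0.085], [0.244, -0.969, -0.022], [-0.088, 0.0, -0.996]]
contact_force: [-0.4, 0.3, -1.0]
width: 0.152
grip_force: 97.8
dpos [0.2 0.5 0.4] drot [ 0.02  0.05 -0.01]
dpos [54.6  0.5 25.7] drot [ 0.02  0.05 -0.01]
```

View pics/c5.png

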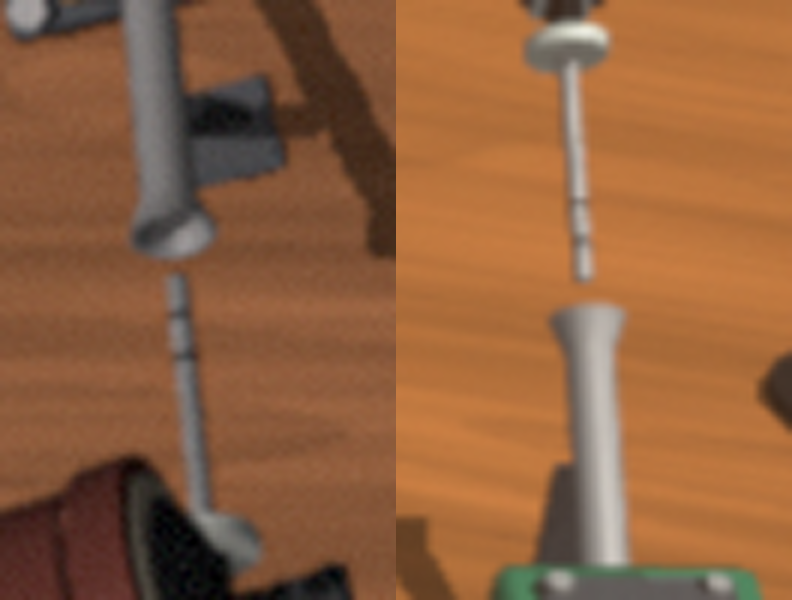

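Rod tip (top crop (177,280), scene crop (584,278)) lines up with the mouth in both views. Inserting 60 mm.

```bash
python3 -m pendant '{"delta_pos":[[9,0.5,4.4],[18,0.5,8.7],[27,0.5,13],[36,0.5,17.2],[45,0.5,21.3],[54.4,0.5,25.7],[54.4,0.5,25.7]],"delta_rot":[[0,0,0],[0,0,0],[0,0,0],[0,0,0],[0,0,0],[0,0,0],[0,0,0]],"claw":[-1,-1,-1,-1,-1,-1,-1]}' 100
python3 m.py 70;python3 m.py 8;python3 m.py 0
```

```text
clock: 6.95
tool_pos: [0.4842, 0.2366, 0.1741]
ee_rot: [[0.966, 0.245, -0.087], [0.244, -0.969, -0.022], [-0.09, 0.0, -0.996]]
contact_force: [0.4, -0.4, -1.0]
width: 0.152
grip_force: 97.8
dpos [-0.5  0.1 -1.4] drot [0.02 0.15 0.  ]
dpos [55.8  0.1 24.7] drot [0.02 0.15 0.  ]
dpos [63.   0.1 28. ] drot [0.02 0.15 0.  ]
```

```bash
python3 -m pendant '{"delta_pos":[[9,0,3.5],[18,0,7.5],[27,0,11.7],[36,0,16],[45,0,20],[52,0,23.2],[55.6,0,24.7],[55.6,0,24.7]],"delta_rot":[[0,0.1,0],[0,0.1,0],[0,0.1,0],[0,0.1,0],[0,0.1,0],[0,0.1,0],[0,0.1,0],[0,0.1,0]],"claw":[-1,-1,-1,-1,-1,-1,-1,-1]}' 100
python3 m.py 8;python3 m.py 0
```

```text
clock: 7.75
tool_pos: [0.5355, 0.2497, 0.1454]
ee_rot: [[0.966, 0.246, -0.084], [0.245, -0.969, -0.022], [-0.087, 0.0, -0.996]]
contact_force: [-0.1, -0.2, -1.2]
width: 0.149
grip_force: 97.8
dpos [0.5 0.2 0.8] drot [ 0.02 -0.01  0.01]
dpos [7.7 0.2 4.2] drot [ 0.02 -0.01  0.01]
```

```bash
python3 -m pendant '{"delta_pos":[[1.8,0,0.9],[3.6,0,1.8],[5.4,0,2.7],[7.2,0,3.6],[7.7,0,3.9],[7.7,0,3.9]],"delta_rot":[[0,0,0],[0,0,0],[0,0,0],[0,0,0],[0,0,0],[0,0,0]],"claw":[-1,-1,-1,-1,-1,-1]}' 100
python3 m.py 0
```

```text
clock: 8.35
tool_pos: [0.5396, 0.2509, 0.1432]
ee_rot: [[0.965, 0.246, -0.092], [0.245, -0.969, -0.024], [-0.095, 0.001, -0.996]]
contact_force: [-15.4, -4.2, 11.7]
width: 0.155
grip_force: 98.8
dpos [3.3 0.3 2.3] drot [0.05 0.43 0.03]
```

It stopped with about 19 N straight along the tube, consistent with the collar seating. I check with a picture.

Run:
```python
from h import *
w=save('wrist','w6.png')['image'][100:300,220:430,::-1];s=save('scene','s6.png')['image'][200:270,390:460,::-1]
cv2.imwrite('pics/c6.png',np.hstack([cv2.resize(w,(420,400)),cv2.resize(s,(380,400),interpolation=cv2.INTER_CUBIC)]))
```

```text
(no output)
```

View pics/c6.png

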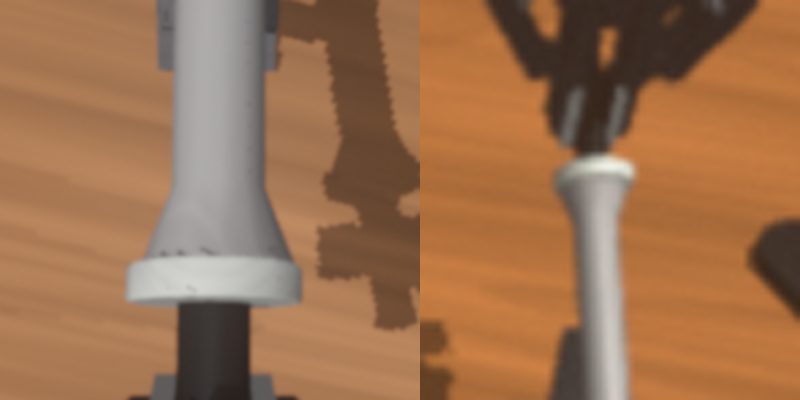

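The collar sits flush on the mouth in both views (wrist crop rows 258–300, scene crop (597,170)). Hold, then draw out along the axis.

```bash
python3 -m pendant '{"delta_pos":[[0,0,0],[0,0,0],[0,0,0],[0,0,0],[0,0,0],[0,0,0],[0,0,0]],"delta_rot":[[0,0,0],[0,0,0],[0,0,0],[0,0,0],[0,0,0],[0,0,0],[0,0,0]],"claw":[-1,-1,-1,-1,-1,-1,-1]}' 100
python3 -m pendant '{"delta_pos":[[-4.5,0,-2.1],[-13.6,0,-6.4],[-27,0,-12.7],[-41,0,-19],[-54,0,-25.4],[-68,0,-32],[-82,0,-38],[-95,0,-44.4],[-109,0,-51],[-122,0,-57],[-136,0,-63.4],[-136,0,-63.4]],"delta_rot":[[0,0,0],[0,0,0],[0,0,0],[0,0,0],[0,0,0],[0,0,0],[0,0,0],[0,0,0],[0,0,0],[0,0,0],[0,0,0],[0,0,0]],"claw":[-1,-1,-1,-1,-1,-1,-1,-1,-1,-1,-1,-1]}' 100
cat > m3.py <<'E'
from h import *
import sys
t=load('top0.png');c=onz(t,(408.7,242.9),.008);print(c)
head=float(sys.argv[1]);tipz=.048
h=np.radians(head);l=np.array([np.cos(h),np.sin(h),0])
tip=np.array([c[0],c[1],tipz]);tip[:2]+=[.0015,.0015]
R,p,u=rodgoal(tip+l*.11,head,0)
delta(R,p);print(p)
E
python3 m.py 150; python3 m3.py 160
```

```text
clock: 9.15
tool_pos: [0.5396, 0.2509, 0.1432]
ee_rot: [[0.965, 0.246, -0.091], [0.245, -0.969, -0.024], [-0.094, 0.001, -0.996]]
contact_force: [-14.3, -5.2, 12.3]
width: 0.152
grip_force: 98.8
clock: 10.35
tool_pos: [0.4159, 0.2196, 0.2175]
ee_rot: [[0.966, 0.246, -0.081], [0.245, -0.969, -0.02], [-0.083, -0.0, -0.997]]
contact_force: [0.2, 0.4, -0.8]
width: 0.153
grip_force: 98.3
dpos [0.9 0.4 1.9] drot [ 0.   -0.21  0.04]
[ 0.62433964 -0.25185674  0.008     ]
dpos [-13.  427.9 188.5] drot [-6.08 28.89 34.08]
[ 0.49337094 -0.20214207  0.03078015]
```

Drawn fully out. Now I travel high towards the plate while levelling the rod.

```bash
python3 -m pendant '{"delta_pos":[[-2,20,0],[-4,60,0],[-5,105,5],[-6,150,15],[-8,195,30],[-10,240,45],[-12,285,60],[-13,330,75],[-13,370,88],[-13,405,98],[-13,428,108],[-13,428,108]],"delta_rot":[[-0.6,2.9,3.4],[-1.5,7,8.3],[-2.4,11.5,13.5],[-3.3,16,19],[-4.2,20.5,24],[-5,24.5,29],[-6.1,28.9,34],[-6.1,28.9,34],[-6.1,28.9,34],[-6.1,28.9,34],[-6.1,28.9,34],[-6.1,28.9,34]],"claw":[-1,-1,-1,-1,-1,-1,-1,-1,-1,-1,-1,-1]}' 100
python3 m3.py 160
```

```text
clock: 11.55
tool_pos: [0.4991, -0.2031, 0.1079]
ee_rot: [[0.853, -0.345, 0.392], [-0.312, -0.939, -0.146], [0.418, 0.002, -0.908]]
contact_force: [-1.1, -0.4, -2.3]
width: 0.147
grip_force: 98.0
[ 0.62433964 -0.25185674  0.008     ]
dpos [-37.4   0.9  67.7] drot [ 0.18  0.29 -0.1 ]
[ 0.49337094 -0.20214207  0.03078015]
```

```bash
python3 -m pendant '{"delta_pos":[[-8,0.5,15],[-19,1,34],[-29,1,52],[-35,1,63],[-37,1,67.5],[-37,1,67.5],[-37,1,67.5],[-37,1,67.5],[-37,1,67.5]],"delta_rot":[[0.2,0.3,0],[0.2,0.3,0],[0.2,0.3,0],[0.2,0.3,0],[0.2,0.3,0],[0.2,0.3,0],[0.2,0.3,0],[0.2,0.3,0],[0.2,0.3,0]],"claw":[-1,-1,-1,-1,-1,-1,-1,-1,-1]}' 100
python3 m3.py 160
python3 - <<'E'
from h import *
s=save('scene','s7.png')['image'][205:285,195:290,::-1];t=save('top','t7.png')['image'][200:300,355:455,::-1]
cv2.imwrite('pics/c7.png',np.hstack([cv2.resize(t,(400,400),interpolation=cv2.INTER_CUBIC),cv2.resize(s,(400,337),interpolation=cv2.INTER_CUBIC)[:337].repeat(1,0) if 0 else cv2.copyMakeBorder(cv2.resize(s,(400,336),interpolation=cv2.INTER_CUBIC),0,64,0,0,0)]))
E
```

```text
clock: 12.45
tool_pos: [0.4954, -0.2006, 0.0342]
ee_rot: [[0.85, -0.34, 0.402], [-0.307, -0.941, -0.145], [0.427, -0.0, -0.904]]
contact_force: [-0.7, 0.7, -0.4]
width: 0.154
grip_force: 98.0
[ 0.62433964 -0.25185674  0.008     ]
dpos [-2.7  2.2  2.5] drot [-0.08 -0.31  0.12]
[ 0.49337094 -0.20214207  0.03078015]
```

View pics/c7.png

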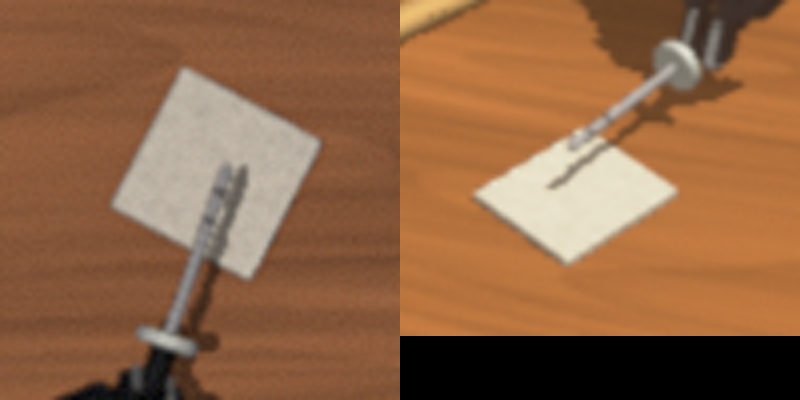

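Tip at top crop (227,166) and scene crop (573,147), above the plate. I triangulate the tip and the collar to check position and level.

Run:
```python
from h import *
t=load('t7.png');s=load('s7.png')
T=lambda x,y:(355+x/4-.375,200+y/4-.375);S=lambda x,y:(195+(x-400)/4.21-.375,205+y/4.2-.375)
print('tip',tri([ray(t,T(227,165)),ray(s,S(572,149))]))
print('collar',tri([ray(t,T(167,341)),ray(s,S(677,65))]))
print('plate',onz(t,T(216,173),.008),onz(s,S(575,198),.008))
```

```text
tip (array([ 0.62707032, -0.24960462,  0.04703199]), [np.float64(0.0007698814843570052), np.float64(0.0007698814843569335)])
collar (array([ 0.52058261, -0.21168487,  0.04767771]), [np.float64(0.00045576612063440364), np.float64(0.00045576612063435225)])
plate [ 0.62440326 -0.25166676  0.008     ] [ 0.63325893 -0.24837946  0.008     ]
```

```bash
python3 -m pendant '{"delta_pos":[[0,0,0],[0,0,0],[0,0,0],[0,0,0],[0,0,0]],"delta_rot":[[0,0,0],[0,0,0],[0,0,0],[0,0,0],[0,0,0]],"claw":[-1,-1,-1,-1,-1]}' 100
python3 -c "
from plant import robot
print(robot.state()['joint_vel'].round(2));print(robot.sign_off())"
```

```text
clock: 13.05
tool_pos: [0.4947, -0.2002, 0.033]
ee_rot: [[0.851, -0.34, 0.401], [-0.308, -0.941, -0.144], [0.426, -0.001, -0.905]]
contact_force: [-0.4, -0.6, -1.3]
width: 0.156
grip_force: 98.0
[-0.1   0.08  0.02  0.02  0.   -0.01]
the job is handed in; nothing more can be done
None
```

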